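# Tape the gap between specimen tray and lamp power box

## Robot

A 7-joint arm with a two-finger parallel gripper is mounted at the origin on the work surface. World frame = base frame: x ahead of the robot, y to its left, z up, the work surface at z = 0. Lengths are in m, angles in degrees, forces in N, time in s.
With the tool pointing down it reaches from about 0.425 to 0.875 m from the base axis. Payload 9.9 kg.
Tool frame: the origin (TCP) lies at the very end of the fingers, on their centre line; the grasp point (between the pads) lies 19 mm behind it (robot.grip_point_offset is the distance from the TCP to the grasp point, in m); z points along the fingers, y is the direction in which the jaws open and shut (so a half turn about z gives the same grasp; the last joint's range is limited). The gripper opens to 85 mm and grips with 20 to 120 N. Pads are 22 mm wide; open, the fingers measure 114 mm over their backs; the gripper's body (76 mm by 85 mm) begins 54 mm behind the grasp point. The pads swing forward as they close: fully open they stand 13 mm farther back than shut.
Start: joints at [66.303, 32.985, 1.427, 82.34, -0.859, 64.687, -3.237], TCP at [0.219, -0.639, 0.231] pointing down, gripper open.
Joint ranges: [-157.87, 157.87], [-19.46, 123.44], [-87.15, 90], [11.01, 140.99], [-62.26, 242.26], [9.8, 113.94], [-161.44, 161.44]. Speed limits (degrees/s): [127.2, 127.2, 172.46, 172.46, 180, 180, 180].

## Interface

Orientations are given as a 3x3 rotation matrix whose columns are the frame's x, y, z axes.
In Python, from workcell import robot gives the robot as it stands. The module is installed in compiled form; this text tells all that it offers.
- The arm moves only by the tool play_rows, never from a script. Its argument "plan" is a list of rows, each a list of 7 numbers: the opening, from 0 (shut) to 1 (fully open), then the shift along the world's x, y, z in cm, then the turn, a rotation vector about the world's x, y, z in degrees. A call has 1 to 12 rows; each row shifts and turns the commanded pose from where the row before left it; what a row does not reach is not made up. A row lasts 1/12 s, in which the tool goes at most 41.7 mm and 7.16 degrees, less where a joint would pass 70% of its speed; a pose out of reach is approached as far as the arm can. A call with a gripper value outside its range is refused whole. The fingers move at their own pace and stop on an object; "squeeze" is the grip in N (left out, the last holds). Time passes only in rows, so rows that do not move let the fingers close. It gives the time, the measured TCP pose, the force and the opening at its end, in the units of the state.
- robot.get_state(): the state, without advancing time (a new reading comes with each control period).
- robot.capture(name): name is "scene" or "top" or "wrist"; returns the picture (420x560x3 uint8, red, green, blue); there is no depth.
- robot.get_calibration(name): a dict with "K" (3x3 intrinsics, pixels), "k1" (the pictures are not rectified: a ray, as slopes to the right and down, at radius r is drawn at 1 + k1 r^2 times it, then the intrinsics apply), "extrinsics" (4x4, takes a point from camera to world coordinates). Camera axes: x right, y up, looking along -z (the intrinsics and any distortion apply to the point x, -y, -z); pixel columns grow to the right and rows downward; lengths in m; the calibration is good to about 2 mm. A picture is of the moment at which its call begins: read the wrist's pose just before it. get_calibration takes no time and is no camera call; for the wrist camera it gives the pose at the moment of the call.
- robot.close_job(): hands the job in, once; it reports no verdict.
The state is a dict: "time_s": time; "joint_pos": joint angles; "dq": joint speeds; "tau": joint torques, N m; "tool_pos": TCP position; "tool_rot": TCP orientation; "force": force on the tool from outside, world axes, zero at the start; "torque": the same for the moment, N m; "gripper_width": finger opening in m.
Only numpy, scipy, OpenCV 4.12 (cv2) and the standard library are available. Lean on these libraries where they do the work, as an engineer would, in place of code of your own. Each camera call takes 0.05 s, during which the arm holds its last target.

## Task

Measure the free gap between the white specimen tray and the low lamp power box with the tape measure: hook the lip of the tape inside the tray's front wall (the one facing the power box), back the case away against its spring, straight towards the power box, and stand it on the bench with its back up against the box. Let go of the case and then push the lock button on its top fully down, so that the tape stays hooked and locked at that length; leave the other things where they are.

Things in the scene. Friction and masses are not known exactly. Their poses are not given: they have to be found in the camera images.
- case_center (a point): centre (half-way up) of the loose grey tape-measure case, a block 70 mm long (x), 44 mm wide (y), 62 mm tall, about 0.45 kg, standing on rubber feet. Grip it across its width (y). x points out of its front, where the tape comes out; z is up. The steel tape is 20 mm wide and 2 mm thick, on the middle line, its underside 35 mm above the case's underside
- case_back (a point): centre of the case's flat back face, half-way up, 35 mm behind the case centre; same axes
- tape (a joint): how far the tape is pulled out, m: 0 home (as at the start), at most 0.125. A spring draws it back in, with about 1.2 N at home and 2 N at the far end; the rubber feet hold the released case still on the bench against this pull.
- lip (a point): hook at the tape's end: dark steel plate 24 mm wide, 3 mm thick, hanging 14 mm below the tape's underside. This point: middle of the bottom edge of its inner face (the one towards the case), 21 mm above the case's underside. With the tape home the inner face is 20 mm ahead of the case's front (55 mm ahead of its centre). Same axes as the case
- lock (a joint): the lock button, m: 0 is up (as at the start), about 0.005 is fully down. It takes about 2 N, stays down where it is pushed, and then brakes the tape
- lock_top (a point): centre of the top face of the round steel lock button, 24 mm across, on the middle of the case's top; it stands 11 mm proud when up (73 mm above the case's underside) and about 6 mm when down
- tray: fixed white open-topped specimen tray, 200 mm wide (y), 150 mm deep (x), walls 5 mm thick and 32 mm high, floor 4 mm. Origin: on the bench, middle of the outer face of its front wall, the one facing the power box; x points into the tray, away from the power box (the wall's inner face is at x = 5 mm). Nothing stands within 55 mm behind this wall
- powerbox: fixed low white box, 100 mm deep (x), 90 mm wide (y), 50 mm high, with black vent slots and a small knob (4 mm high) on top. Origin: on the bench at the middle of its face towards the tray; x points from it straight to the tray. Its face is parallel to the tray's front wall and 140 to 190 mm from it
- slidebox: flat blue slide box, 85 x 62 x 26 mm, lying loose; origin under its centre
- objective: loose steel microscope objective standing on its wide end, 34 mm across, 46 mm tall; origin under its centre
- jar: loose glass jar with a brass lid, 64 mm across, 85 mm tall; origin under its centre
- dropper: loose small brown bottle, 40 mm across, 80 mm tall; origin under its centre
- dish1: loose clear covered petri dish in the tray, 62 mm across, 16 mm tall; origin under its centre
- dish2: second petri dish in the tray, same size; origin under its centre
Not all that is in view belongs to the job. There is more than one size of the tray; the job needs the smaller.

How it is judged (in metres and radians):
On the way, in this order (a step that is already met when the one before it is completed fails the run):
1. the lip is hooked behind the tray's front wall and the tape is drawn at least 25 mm out, the lock still up (x of lip in the frame of tray between 0.002 and 0.013 m and y of lip in the frame of tray between -0.09 and 0.09 m and height (world z) of lip below 0.029 m and value of joint tape above 0.025 m and value of joint lock below 0.002 m), for 0.1 s.
2. the case stands on the bench with its back up against the power box, let go, the lip still hooked and the lock still up (x of lip in the frame of tray between 0.002 and 0.013 m and y of lip in the frame of tray between -0.09 and 0.09 m and height (world z) of lip below 0.029 m and x of case_back in the frame of powerbox below 0.012 m and y of case_back in the frame of powerbox between -0.035 and 0.035 m and angle between the x axis of case_center and the x axis of powerbox, either way round below 0.15 rad and height (world z) of case_center below 0.034 m and angle between case_center's own z axis and vertical below 0.08 rad and contact force between the fingers and case below 0.05 N and value of joint lock below 0.002 m), for 0.1 s.
3. the lock button is pushed down (value of joint lock above 0.004 m), for 0.1 s.
At the end, for the whole second after the job is handed in: Lip behind the tray's front wall, within 8 mm of its inner face, 3 mm or more below the rim; case upright on the bench, at rest, its back within 12 mm of the power box, within 35 mm of that face's middle, in line within 0.15 rad; lock button more than 4 mm down (x of lip in the frame of tray between 0.002 and 0.013 m and y of lip in the frame of tray between -0.09 and 0.09 m and height (world z) of lip below 0.029 m and x of case_back in the frame of powerbox below 0.012 m and y of case_back in the frame of powerbox between -0.035 and 0.035 m and angle between the x axis of case_center and the x axis of powerbox, either way round below 0.15 rad and height (world z) of case_center below 0.034 m and angle between case_center's own z axis and vertical below 0.08 rad and value of joint lock above 0.004 m and linear speed of case below 0.01 m/s); the robot touches nothing.
It fails at once if one of the other loose things is moved by more than 30 mm (distance of any of slidebox, objective, jar, dropper, dish1, dish2 from where it was at the start of the episode above 0.03 m).
It also fails if it takes over 48 s, if anything falls off the work surface, if the arm or the gripper's body presses on something with over 40 N, if the wrist force passes 120 N, or if a joint passes its speed limit or range.

## Working session

There is one attempt and no reset: what is moved stays moved. The work goes in short steps, Python scripts to look and compute and a tool call to move; the robot and the scene stay as the last step left them, time stands still between calls to the robot, and variables do not carry over. Pictures are saved under pics/ and viewed, and the job is handed in when it is done.

Besides the shell and the picture viewer there is one more tool, called as name(argument=value, ...), one argument or row to a line, values as JSON. play_rows: Moves the arm, as the interface text tells. Its arguments: {"type":"object","properties":{"plan":{"type":"array","items":{"type":"array","items":{"type":"number"}}},"squeeze":{"type":"number"}},"required":["plan"]}

```bash
mkdir -p pics; python3 - <<'E'
from workcell import robot
import cv2
for n in ("scene","top","wrist"):
    im=robot.capture(n); cv2.imwrite(f"pics/{n}0.png",im[:,:,::-1]); c=robot.get_calibration(n); print(n,c)
print(robot.get_state())
E
```

```text
scene {'K': array([[535.92290189,   0.        , 282.38900775],
       [  0.        , 535.92290189, 212.17505821],
       [  0.        ,   0.        ,   1.        ]]), 'k1': -0.10920688632380299, 'extrinsics': array([[-0.57429275, -0.61033829,  0.54559601,  1.32428533],
       [ 0.8185521 , -0.41780135,  0.39422644,  0.59457075],
       [-0.01266074,  0.67300015,  0.73953398,  1.19073825],
       [ 0.        ,  0.        ,  0.        ,  1.        ]])}
top {'K': array([[540.64642713,   0.        , 280.31682894],
       [  0.        , 540.64642713, 206.79308167],
       [  0.        ,   0.        ,   1.        ]]), 'k1': -0.07638538375415531, 'extrinsics': array([[ 0.01158959,  0.99404557, -0.10834705,  0.28941172],
       [-0.99976286,  0.0095216 , -0.01958468, -0.00994081],
       [-0.01843643,  0.10854834,  0.9939202 ,  1.92667212],
       [ 0.        ,  0.        ,  0.        ,  1.        ]])}
wrist {'K': array([[297.45373099,   0.        , 280.12982026],
       [  0.        , 297.45373099, 212.19207389],
       [  0.        ,   0.        ,   1.        ]]), 'k1': 0.01237982982737549
[... 456 characters left out ...]
83,
       64.68736167, -3.23876007]), 'dq': array([ 0.00954007, -0.09367124, -0.07552147, -0.109858  ,  0.04226847,
       -0.01143749, -0.08045352]), 'tau': array([ 2.03015239e-03, -7.66266918e+01,  2.25274801e+00, -2.86183727e+01,
        1.56184420e-02,  9.82503727e-03,  3.66789709e-05]), 'tool_pos': array([ 0.21849056, -0.63830654,  0.23065383]), 'tool_rot': array([[ 9.46104918e-01,  3.23859932e-01, -4.78246975e-04],
       [ 3.23860276e-01, -9.46104211e-01,  1.15870006e-03],
       [-7.72149536e-05, -1.25113702e-03, -9.99999214e-01]]), 'force': array([ 0.20734485, -0.41982434, -0.28962531]), 'torque': array([ 0.03987091,  0.02135296, -0.03106662]), 'gripper_width': 0.08550460095699101}
```

View pics/top0.png

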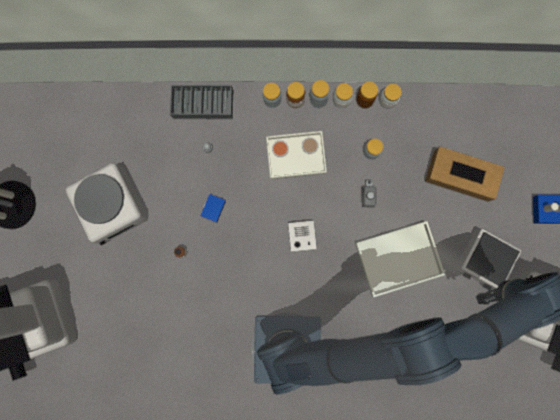

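View pics/scene0.png

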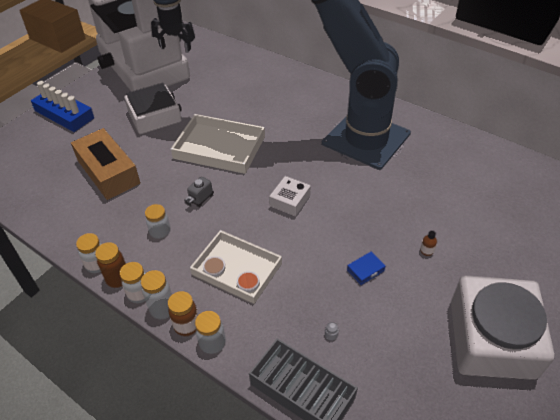

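View pics/wrist0.png

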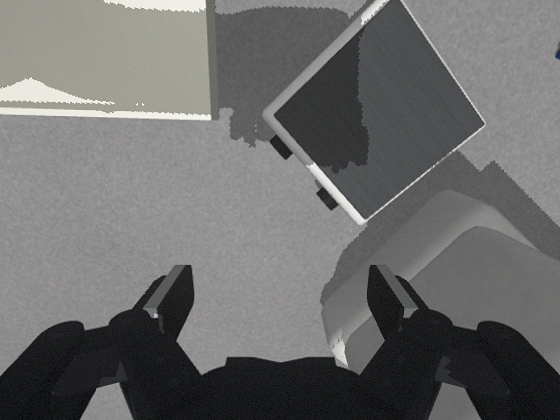

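The smaller tray (with the dishes) is at top-view (297,155), the power box at (302,236), and the tape case at (369,195) with its lip up-image (+x). Next I'll zoom in and measure.

```bash
cat > h.py <<'E'
import numpy as np, cv2
def ray(c,px):
    K,k1=c["K"],c["k1"]
    d=np.array([(px[0]-K[0,2])/K[0,0],(px[1]-K[1,2])/K[1,1]]); u=d.copy()
    for _ in range(20): u=d/(1+k1*(u@u))
    E=c["extrinsics"]; return E[:3,3],E[:3,:3]@np.array([u[0],-u[1],-1])
def onz(c,px,z):
    o,d=ray(c,px); return o+d*(z-o[2])/d[2]
def proj(c,p):
    E=c["extrinsics"]; q=E[:3,:3].T@(np.asarray(p)-E[:3,3]); u=np.array([q[0],-q[1]])/-q[2]
    u=u*(1+c["k1"]*(u@u)); return u*np.diag(c["K"])[:2]+c["K"][:2,2]
E
python3 - <<'E'
import cv2
im=cv2.imread("pics/top0.png"); c=im[120:260,255:395]
cv2.imwrite("pics/topz.png",cv2.resize(c,None,fx=4.2,fy=4.2,interpolation=cv2.INTER_CUBIC))
im=cv2.imread("pics/scene0.png"); c=im[165:305,140:320]
cv2.imwrite("pics/scz.png",cv2.resize(c,None,fx=4.2,fy=4.2,interpolation=cv2.INTER_CUBIC))
E
```

```text
(no output)
```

View pics/topz.png

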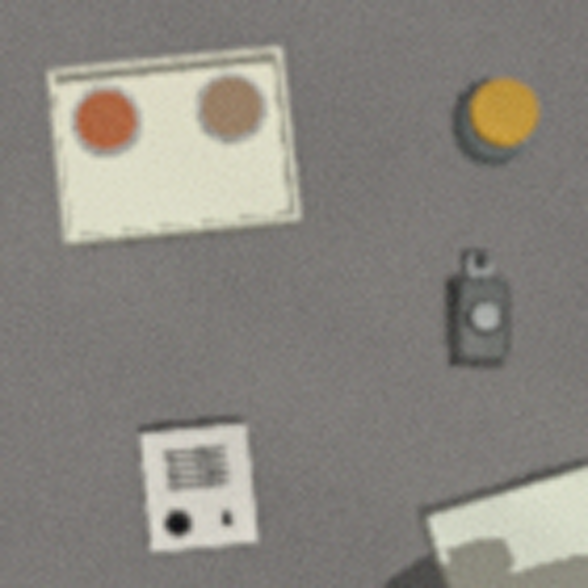

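View pics/scz.png

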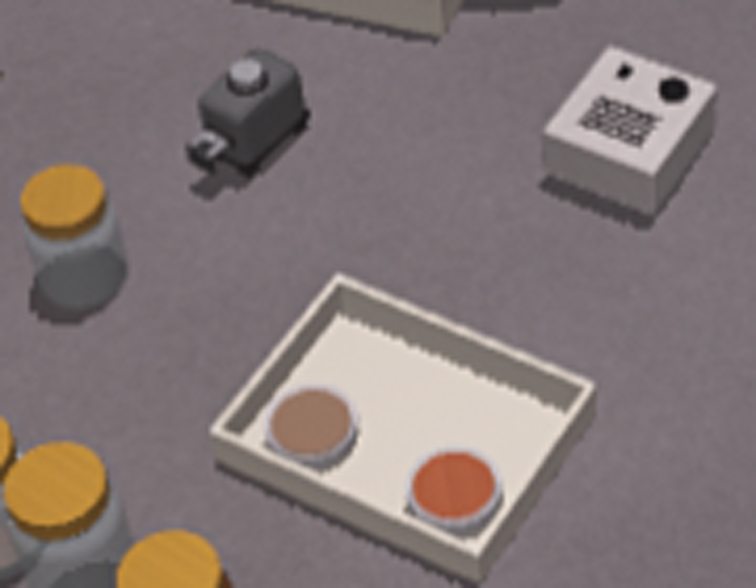

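The top view zoom gives the tray's front rim corners at (67,243) and (300,218), the box's front top edge from (140,432) to (244,422), and the button at (485,317).

```bash
python3 - <<'E'
from workcell import robot
from h import *
c=robot.get_calibration("top"); s=robot.get_calibration("scene")
T=lambda x,y,z: onz(c,(255+x/4.2-.4,120+y/4.2-.4),z)
S=lambda x,y,z: onz(s,(140+x/4.2-.4,165+y/4.2-.4),z)
def ang(a,b): d=b-a; return np.degrees(np.arctan2(d[1],d[0]))
fl,fr=T(67,243,.032),T(300,218,.032); bl,br=T(49,72,.032),T(282,46,.032)
print("tray top",fl,fr,bl,br,(fl+fr)/2,ang(fr,fl)-90,ang(fl,bl), np.linalg.norm(fl-fr),np.linalg.norm(fl-bl))
pl,pr,ql,qr=T(140,432,.05),T(244,422,.05),T(152,551,.05),T(258,541,.05)
print("pb",pl,pr,ql,qr,(pl+pr)/2,ang(pr,pl)-90,ang(ql,pl),np.linalg.norm(pl-pr),np.linalg.norm(ql-pl))
print("btn",T(485,317,.073),"lip",T(481,250,.035))
print("case top corners",[T(x,y,.062) for x,y in((458,276),(508,274),(503,365),(458,364))])
fl,fr,bl,br=S(595,384,.032),S(338,275,.032),S(478,555,.032),S(213,432,.032)
print("scene tray",fl,fr,bl,br,(fl+fr)/2,ang(fr,fl)-90)
pl,pr=S(657,178,.05),S(545,130,.05)
print("pb",pl,pr,(pl+pr)/2,ang(pr,pl)-90); print("btn",S(247,74,.073))
E
```

```text
tray top [0.60034288 0.06326514 0.032     ] [ 0.6234682  -0.13338581  0.032     ] [0.74794082 0.08066919 0.032     ] [ 0.77215242 -0.11787262  0.032     ] [ 0.61190554 -0.03506034  0.032     ] 6.706937503340768 6.724993912709384 0.19800600359631043 0.14862049808167
pb [ 4.39398188e-01 -1.12203711e-04  5.00000000e-02] [ 0.44856587 -0.08620202  0.05      ] [ 0.34111005 -0.01100498  0.05      ] [ 0.35025795 -0.09828356  0.05      ] [ 0.44398203 -0.04315711  0.05      ] 6.078503025423046 6.323995917554212 0.08657656880441658 0.0988898969719758
btn [ 0.53516534 -0.28306155  0.073     ] lip [ 0.59708289 -0.28570511  0.035     ]
case top corners [array([ 0.57068735, -0.26251927,  0.062     ]), array([ 0.57277268, -0.30404156,  0.062     ]), array([ 0.49680846, -0.29929448,  0.062     ]), array([ 0.49728256, -0.26210779,  0.062     ])]
scene tray [0.60331598 0.06708563 0.032     ] [ 0.62607184 -0.12997018  0.032     ] [0.75155711 0.08399865 0.032     ] [ 0.77404299 -0.11208143  0.032     ] [ 0.61469391 -0.03144228  0.032     ] 6.5872947597620595
pb [0.44364164 0.00744025 0.05      ] [ 0.44998258 -0.08364593  0.05      ] [ 0.44681211 -0.03810284  0.05      ] 3.9822045203631404
btn [ 0.54237766 -0.2779957   0.073     ]
```

play_rows(
  plan=[
    [1, 2.5, 3, -0.2, 0, 0, -1.8],
    [1, 2.5, 3, -0.2, 0, 0, -1.8],
    [1, 2.5, 3, -0.2, 0, 0, -1.8],
    [1, 2.5, 3, -0.2, 0, 0, -1.8],
    [1, 2.5, 3, -0.2, 0, 0, -1.8],
    [1, 2.5, 3, -0.2, 0, 0, -1.8],
    [1, 2.5, 3, -0.2, 0, 0, -1.8],
    [1, 2.5, 3, -0.2, 0, 0, -1.8],
    [1, 2.5, 3, -0.2, 0, 0, -1.8],
    [1, 2.5, 3, -0.2, 0, 0, -1.8],
    [1, 2.5, 3, -0.2, 0, 0, -1.8],
    [1, 2.5, 2.8, -0.2, 0, 0, -1.8],
  ],
)

```text
time_s: 1.15
tool_pos: [0.5196, -0.2786, 0.2071]
tool_rot: [[0.999, -0.048, -0.0], [-0.048, -0.999, 0.0], [-0.0, -0.0, -1.0]]
force: [0.8, -0.6, 0.1]
gripper_width: 0.0857
```

play_rows(
  plan=[
    [1, 0, 0, 0, 0, 0, 0],
    [1, 0, 0, 0, 0, 0, 0],
    [1, 0, 0, 0, 0, 0, 0],
    [1, 0, 0, 0, 0, 0, 0],
  ],
)

```text
time_s: 1.48
tool_pos: [0.5176, -0.2819, 0.2073]
tool_rot: [[0.999, -0.049, -0.001], [-0.049, -0.999, -0.001], [-0.001, 0.001, -1.0]]
force: [1.0, -0.3, 0.5]
gripper_width: 0.0856
```

```bash
cat > look.py <<'E'
import sys,cv2,pickle
from workcell import robot
n,f=sys.argv[1:3]
s=robot.get_state(); c=robot.get_calibration(n)
im=robot.capture(n); cv2.imwrite(f"pics/{f}.png",im[:,:,::-1]); pickle.dump((c,s),open(f"{f}.pkl","wb"))
print(s["time_s"],s["tool_pos"].round(4),s["tool_rot"].round(3).tolist(),s["force"].round(2),s["gripper_width"].round(4))
E
python3 look.py wrist w1; python3 look.py top t1
```

```text
Traceback (most recent call last):
  File "look.py", line 6, in <module>
    print(s["time_s"],s["tool_pos"].round(4),s["tool_rot"].round(3).tolist(),s["force"].round(2),s["gripper_width"].round(4))
                                                                                                 ^^^^^^^^^^^^^^^^^^^^^^^^
AttributeError: 'float' object has no attribute 'round'
Traceback (most recent call last):
  File "look.py", line 6, in <module>
    print(s["time_s"],s["tool_pos"].round(4),s["tool_rot"].round(3).tolist(),s["force"].round(2),s["gripper_width"].round(4))
                                                                                                 ^^^^^^^^^^^^^^^^^^^^^^^^
AttributeError: 'float' object has no attribute 'round'
```

View pics/w1.png

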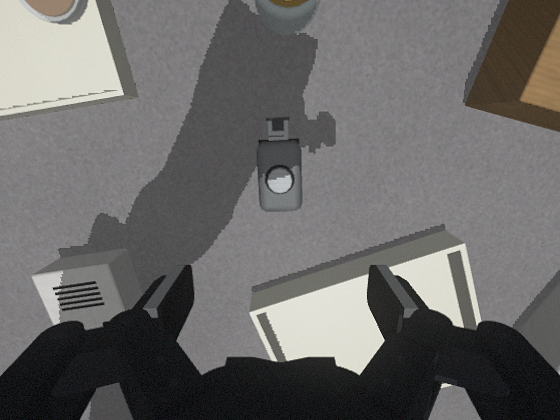

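```bash
sed -i 's/s\["gripper_width"\].round(4)/round(s["gripper_width"],4)/' look.py
python3 - <<'E'
import cv2
im=cv2.imread("pics/w1.png"); c=im[105:225,220:340]
cv2.imwrite("pics/w1z.png",cv2.resize(c,None,fx=5,fy=5,interpolation=cv2.INTER_CUBIC))
c=im[0:120,0:150]
cv2.imwrite("pics/w1t.png",cv2.resize(c,None,fx=5,fy=5,interpolation=cv2.INTER_CUBIC))
E
```

```text
(no output)
```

View pics/w1z.png

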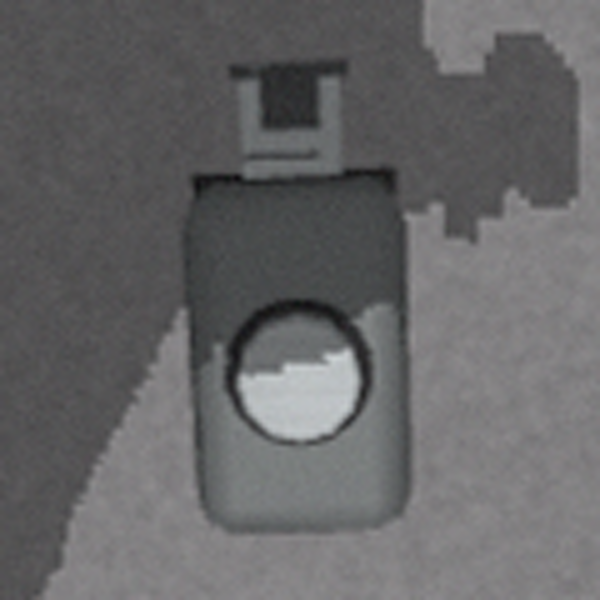

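View pics/w1t.png

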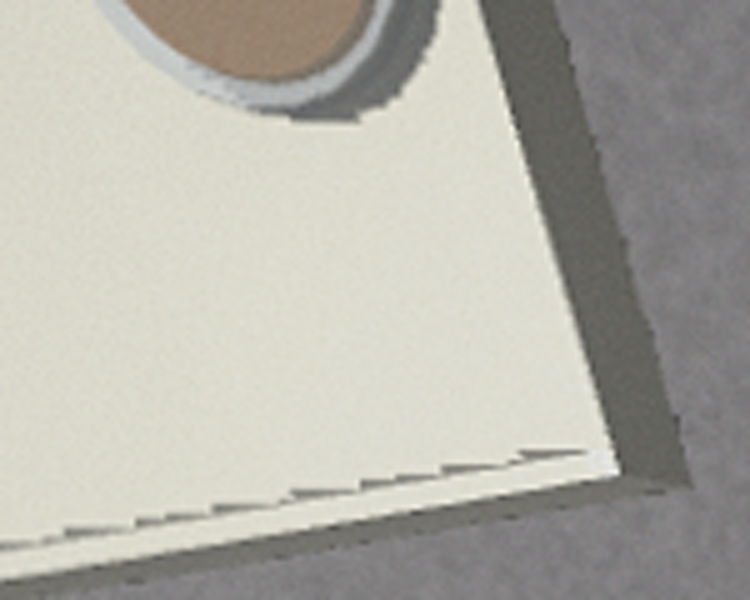

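```bash
python3 - <<'E'
import pickle
from h import *
c,s=pickle.load(open("w1.pkl","rb"))
W=lambda x,y,z,ox=220,oy=105: onz(c,(ox+x/5-.4,oy+y/5-.4),z)
b=W(300,374,.073); l,r=W(230,70,.037),W(347,66,.037); m=(l+r)/2
print(s["tool_pos"],"btn",b,"lip",l,r,m,"yaw",np.degrees(np.arctan2(*(m-b)[1::-1])),np.degrees(np.arctan2(*(l-r)[1::-1]))-90, np.linalg.norm((m-b)[:2]))
# tray corner front-right outer rim & another front edge point
a,d=W(620,474,.032,0,0),W(0,580,.032,0,0)
print("tray fr",a,d,np.degrees(np.arctan2(*(d-a)[1::-1]))-90)
print("front wall base/line", W(690,487,0,0,0))
w=lambda x,y,z: onz(c,(x,y),z)
print("bigtray",w(465,243,.03),w(250,308,.03),"boxcorner",w(124,250,.05),w(33,275,.05))
E
```

```text
[ 0.51760926 -0.28194513  0.20727064] btn [ 0.54064509 -0.282795    0.073     ] lip [ 0.5958517  -0.27151583  0.037     ] [ 0.59546648 -0.29492328  0.037     ] [ 0.59565909 -0.28321955  0.037     ] yaw -0.4421528842732891 -0.9428360860033536 0.055015635979632826
tray fr [ 0.62519943 -0.13250761  0.032     ] [ 0.6108425  -0.00537111  0.032     ] 6.442851302073009
front wall base/line [ 0.62507578 -0.13170822  0.        ]
bigtray [ 0.44726108 -0.49279819  0.03      ] [ 0.37217473 -0.23752018  0.03      ] boxcorner [ 0.46659304 -0.10913765  0.05      ] [ 0.44175377 -0.00276379  0.05      ]
```

play_rows(
  plan=[
    [1, 1, 0, 0, 0, 0, 1],
    [1, 1.1, -0.05, -0.9, 0, 0, 1],
    [1, 0, 0, -2, 0, 0, 0],
    [1, 0, 0, -2, 0, 0, 0],
    [1, 0, 0, -2, 0, 0, 0],
    [1, 0, 0, -2, 0, 0, 0],
    [1, 0, 0, -1, 0, 0, 0],
    [1, 0, 0, 0, 0, 0, 0],
    [1, 0, 0, 0, 0, 0, 0],
    [1, 0, 0, 0, 0, 0, 0],
  ],
)

```text
time_s: 2.42
tool_pos: [0.5404, -0.2815, 0.1091]
tool_rot: [[1.0, -0.012, 0.001], [-0.012, -1.0, -0.001], [0.001, 0.001, -1.0]]
force: [0.7, -0.8, -0.0]
gripper_width: 0.0856
```

```bash
python3 look.py wrist w2
```

```text
2.4167 [ 0.5404 -0.2815  0.1091] [[1.0, -0.012, 0.001], [-0.012, -1.0, -0.001], [0.001, 0.001, -1.0]] [ 0.67 -0.75 -0.01] 0.0856
```

View pics/w2.png

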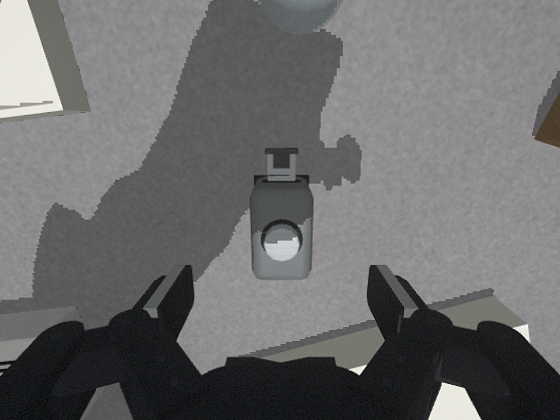

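```bash
python3 - <<'E'
import pickle
from h import *
c,s=pickle.load(open("w2.pkl","rb"))
w=lambda x,y,z: onz(c,(x,y),z)
b=w(282,242.5,.073);l,r=w(266,150,.037),w(298,150,.037)
print("btn",b,"lip",l,r,(l+r)/2,"sides",w(253,270,.06),w(311,270,.06))
E
```

```text
btn [ 0.54112532 -0.28281943  0.073     ] lip [ 0.59676519 -0.27234862  0.037     ] [ 0.59648336 -0.29499511  0.037     ] [ 0.59662428 -0.28367187  0.037     ] sides [ 0.51467976 -0.26190826  0.06      ] [ 0.51413712 -0.3033771   0.06      ]
```

play_rows(
  plan=[
    [1, 0, -0.1, -1.5, 0, 0, 0],
    [1, 0, 0, -2, 0, 0, 0],
    [1, 0, 0, -2, 0, 0, 0],
    [1, 0, 0, -2, 0, 0, 0],
    [1, 0, 0, -1.2, 0, 0, 0],
    [1, 0, 0, -0.4, 0, 0, 0],
    [1, 0, 0, 0, 0, 0, 0],
    [1, 0, 0, 0, 0, 0, 0],
    [1, 0, 0, 0, 0, 0, 0],
  ],
)

```text
time_s: 3.22
tool_pos: [0.5404, -0.2825, 0.0185]
tool_rot: [[1.0, -0.012, 0.002], [-0.012, -1.0, -0.001], [0.002, 0.001, -1.0]]
force: [0.5, -0.0, 0.3]
gripper_width: 0.0854
```

play_rows(
  plan=[
    [0.3, 0, 0, 0, 0, 0, 0],
    [0.3, 0, 0, 0, 0, 0, 0],
    [0.3, 0, 0, 0, 0, 0, 0],
    [0.3, 0, 0, 0, 0, 0, 0],
    [0.3, 0, 0, 0, 0, 0, 0],
    [0.3, 0, 0, 0, 0, 0, 0],
    [0.3, 0, 0, 0, 0, 0, 0],
    [0.3, 0, 0, 0, 0, 0, 0],
    [0.3, 0, 0, 0, 0, 0, 0],
    [0.3, 0, 0, 0, 0, 0, 0],
  ],
  squeeze=45,
)

```text
time_s: 4.05
tool_pos: [0.5398, -0.2823, 0.0178]
tool_rot: [[1.0, -0.012, 0.001], [-0.012, -1.0, -0.0], [0.001, 0.0, -1.0]]
force: [-1.8, 0.4, 5.8]
gripper_width: 0.0431
```

play_rows(
  plan=[
    [0.3, 0, 0, 1, 0, 0, 0],
    [0.3, 0, 0, 1.5, 0, 0, 0],
    [0.3, 0, 0, 1.5, 0, 0, 0],
    [0.3, 0, 0, 1, 0, 0, 0],
    [0.3, 0, 0, 0, 0, 0, 0],
    [0.3, 0, 0, 0, 0, 0, 0],
    [0.3, 0, 0, 0, 0, 0, 0],
  ],
)

```text
time_s: 4.63
tool_pos: [0.539, -0.2818, 0.0666]
tool_rot: [[1.0, -0.012, -0.001], [-0.012, -1.0, 0.001], [-0.001, -0.001, -1.0]]
force: [-1.1, 0.2, -6.3]
gripper_width: 0.0435
```

play_rows(
  plan=[
    [0.3, 0.2, 2, 0, 0, 0, 0.7],
    [0.3, 0.2, 2.5, 0, 0, 0, 0.7],
    [0.3, 0.2, 2.5, 0, 0, 0, 0.7],
    [0.3, 0.2, 2.5, 0, 0, 0, 0.7],
    [0.3, 0.2, 2.5, 0, 0, 0, 0.7],
    [0.3, 0.2, 2.5, 0, 0, 0, 0.7],
    [0.3, 0.3, 2.5, 0, 0, 0, 0.7],
    [0.3, 0.3, 2.5, 0, 0, 0, 0.7],
    [0.3, 0.3, 2.5, 0, 0, 0, 0.7],
    [0.3, 0.3, 2, 0, 0, 0, 0.7],
    [0.3, 0.3, 1.5, 0, 0, 0, 0.4],
    [0.3, 0, 0, 0, 0, 0, 0],
  ],
)

```text
time_s: 5.63
tool_pos: [0.5667, -0.0221, 0.0663]
tool_rot: [[0.992, 0.122, -0.001], [0.122, -0.992, 0.003], [-0.001, -0.003, -1.0]]
force: [0.5, 0.7, -5.6]
gripper_width: 0.0435
```

play_rows(
  plan=[
    [0.3, 0, 0, 0, 0, 0, 0],
    [0.3, 0, 0, 0, 0, 0, 0],
    [0.3, 0, 0, 0, 0, 0, 0],
  ],
)

```text
time_s: 5.88
tool_pos: [0.5661, -0.0283, 0.0668]
tool_rot: [[0.993, 0.115, -0.001], [0.115, -0.993, -0.001], [-0.001, 0.001, -1.0]]
force: [0.1, -0.2, -6.7]
gripper_width: 0.0436
```

```bash
python3 look.py wrist w3;python3 look.py scene s3; python3 - <<'E'
import cv2
im=cv2.imread("pics/s3.png"); c=im[165:305,180:340]
cv2.imwrite("pics/s3z.png",cv2.resize(c,None,fx=4.2,fy=4.2,interpolation=cv2.INTER_CUBIC))
E
```

```text
5.8833 [ 0.5661 -0.0283  0.0668] [[0.993, 0.115, -0.001], [0.115, -0.993, -0.001], [-0.001, 0.001, -1.0]] [ 0.05 -0.18 -6.66] 0.0436
5.9333 [ 0.5662 -0.0283  0.067 ] [[0.993, 0.115, -0.001], [0.115, -0.993, -0.001], [-0.001, 0.0, -1.0]] [-0.57 -0.03 -6.31] 0.0435
```

View pics/w3.png

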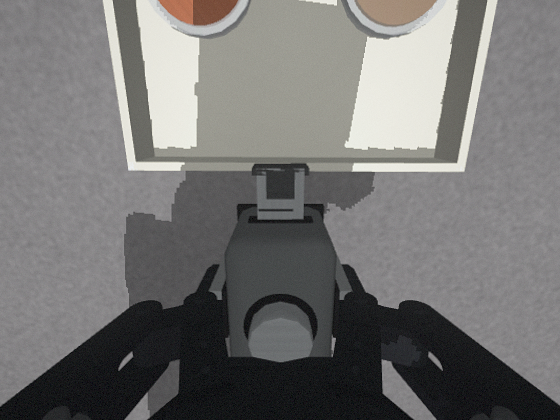

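View pics/s3z.png

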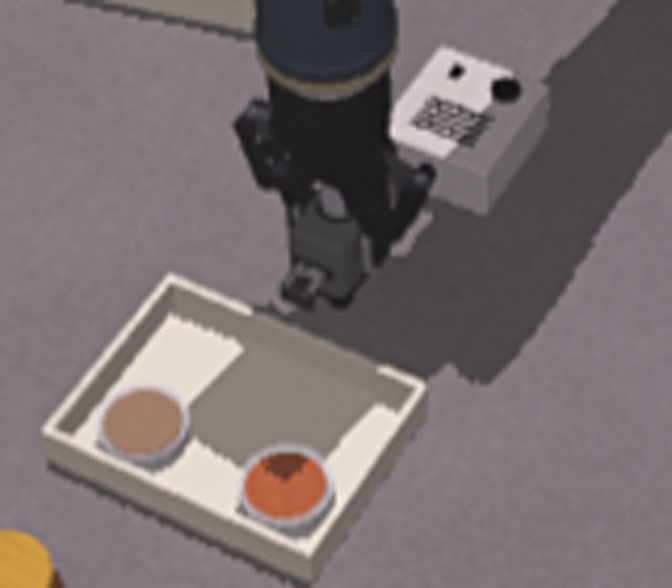

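```bash
python3 - <<'E'
import cv2
im=cv2.imread("pics/w3.png"); c=im[140:230,120:280]
cv2.imwrite("pics/w3z.png",cv2.resize(c,None,fx=5,fy=5,interpolation=cv2.INTER_CUBIC))
c=im[140:230,230:390]
cv2.imwrite("pics/w3y.png",cv2.resize(c,None,fx=5,fy=5,interpolation=cv2.INTER_CUBIC))
E
```

```text
(no output)
```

View pics/w3z.png

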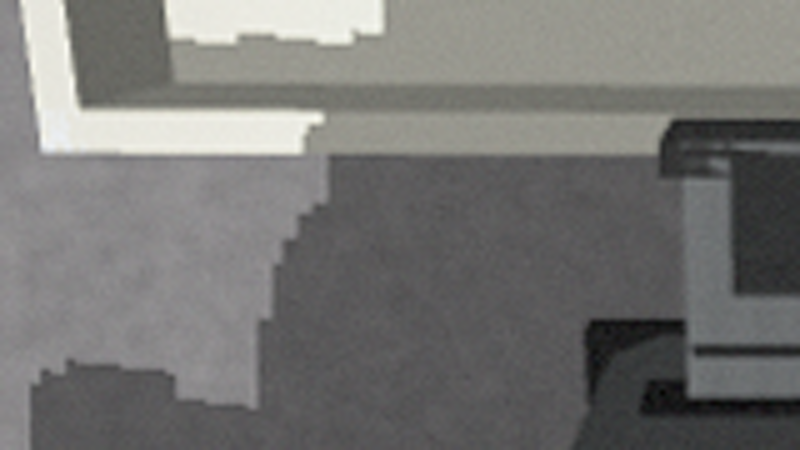

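View pics/w3y.png

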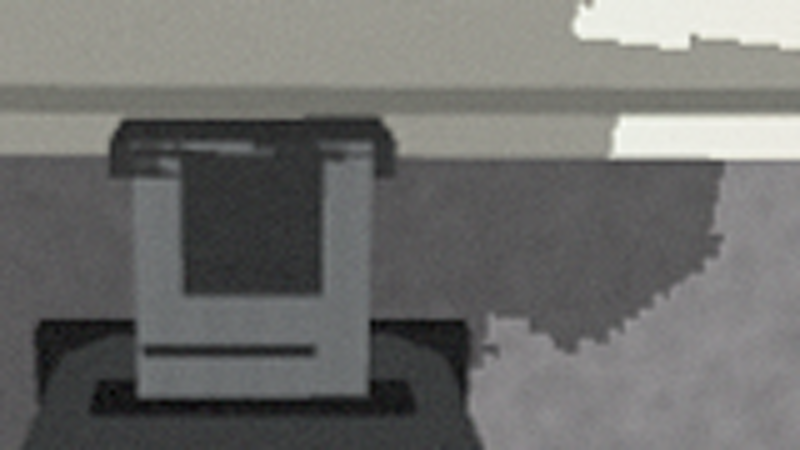

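```bash
python3 - <<'E'
import pickle
from h import *
c,s=pickle.load(open("w3.pkl","rb"))
W=lambda x,y,z,ox=230,oy=140: onz(c,(ox+x/5-.4,oy+y/5-.4),z)
# tray frame axes by yaw
a=W(40,154,.032,120);b=onz(c,(466,171),.032)
print("yaw",np.degrees(np.arctan2(*(a-b)[1::-1]))-90)
t=np.radians(6.6);n=np.array([np.cos(t),np.sin(t),0]);v=np.array([-np.sin(t),np.cos(t),0])
f=lambda p:(round(p@n,4),round(p@v,4))
print("rim outer l/r",a,b,f(a),f(b),"mid",f((a+b)/2),"rim outer/inner at lip",f(W(50,157,.032)),f(W(50,110,.032)))
for z in(.083,.086): print("lip inner top",z,f(W(108,176,z)),f(W(395,176,z)))
print("lip bottom outer",f(W(125,120,.070)),f(W(388,120,.070)))
print("tool",f(s["tool_pos"]))
print("btn",f(onz(c,(281,330),.122)))
c,s=pickle.load(open("w2.pkl","rb")); print(s["tool_pos"])
# scene box
im=cv2.imread("pics/scene0.png")
E
```

```text
yaw 6.475954481469216
rim outer l/r [0.60295326 0.0669314  0.032     ] [ 0.62563237 -0.13286599  0.032     ] (np.float64(0.6067), np.float64(-0.0028)) (np.float64(0.6062), np.float64(-0.2039)) mid (np.float64(0.6064), np.float64(-0.1034)) rim outer/inner at lip (np.float64(0.6064), np.float64(-0.0692)) (np.float64(0.6119), np.float64(-0.0695))
lip inner top 0.083 (np.float64(0.6131), np.float64(-0.081)) (np.float64(0.6131), np.float64(-0.1055))
lip inner top 0.086 (np.float64(0.6137), np.float64(-0.0813)) (np.float64(0.6137), np.float64(-0.1052))
lip bottom outer (np.float64(0.6161), np.float64(-0.0815)) (np.float64(0.6161), np.float64(-0.1059))
tool (np.float64(0.5591), np.float64(-0.0932))
btn (np.float64(0.5657), np.float64(-0.0936))
[ 0.54043733 -0.28152379  0.10912846]
```

play_rows(
  plan=[
    [0.3, 0.35, 0.05, 0, 0, 0, 0],
    [0.3, 0, 0, 0, 0, 0, 0],
    [0.3, 0, 0, -1, 0, 0, 0],
    [0.3, 0, 0, -1, 0, 0, 0],
    [0.3, 0, 0, -1, 0, 0, 0],
    [0.3, 0, 0, -0.8, 0, 0, 0],
    [0.3, 0, 0, -0.5, 0, 0, 0],
    [0.3, 0, 0, -0.4, 0, 0, 0],
    [0.3, 0, 0, 0, 0, 0, 0],
    [0.3, 0, 0, 0, 0, 0, 0],
    [0.3, 0, 0, 0, 0, 0, 0],
  ],
)

```text
time_s: 6.9
tool_pos: [0.5704, -0.0266, 0.0206]
tool_rot: [[0.993, 0.117, 0.001], [0.117, -0.993, 0.0], [0.001, 0.0, -1.0]]
force: [0.1, 0.3, -5.4]
gripper_width: 0.0434
```

```bash
python3 look.py wrist w4; python3 - <<'E'
import cv2
im=cv2.imread("pics/w4.png"); c=im[60:260,180:400]
cv2.imwrite("pics/w4z.png",cv2.resize(c,None,fx=3,fy=3,interpolation=cv2.INTER_CUBIC))
E
```

```text
6.9 [ 0.5704 -0.0266  0.0206] [[0.993, 0.117, 0.001], [0.117, -0.993, 0.0], [0.001, 0.0, -1.0]] [ 0.08  0.32 -5.44] 0.0434
```

View pics/w4z.png

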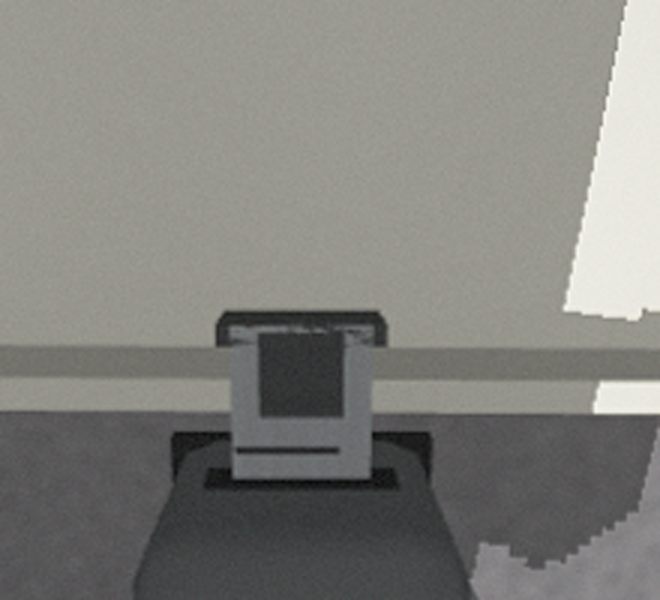

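play_rows(
  plan=[
    [0.3, -0.4, -0.05, 0, 0, 0, 0],
    [0.3, -0.6, -0.07, 0, 0, 0, 0],
    [0.3, -0.8, -0.09, 0, 0, 0, 0],
    [0.3, -0.8, -0.09, 0, 0, 0, 0],
    [0.3, -0.8, -0.09, 0, 0, 0, 0],
    [0.3, -0.8, -0.09, 0, 0, 0, 0],
    [0.3, -0.8, -0.09, 0, 0, 0, 0],
    [0.3, -0.8, -0.09, 0, 0, 0, 0],
    [0.3, -0.8, -0.09, 0, 0, 0, 0],
    [0.3, -0.6, -0.08, 0, 0, 0, 0],
    [0.3, -0.3, -0.04, 0, 0, 0, 0],
    [0.3, 0, 0, 0, 0, 0, 0],
  ],
)

```text
time_s: 7.95
tool_pos: [0.4942, -0.0354, 0.0203]
tool_rot: [[0.993, 0.116, -0.001], [0.116, -0.993, 0.0], [-0.001, -0.0, -1.0]]
force: [1.5, -0.8, -5.3]
gripper_width: 0.0436
```

play_rows(
  plan=[
    [0.3, 0, 0, 0, 0, 0, 0],
    [0.3, 0, 0, 0, 0, 0, 0],
    [0.3, 0, 0, 0, 0, 0, 0],
  ],
)

```text
time_s: 8.2
tool_pos: [0.4955, -0.0353, 0.0202]
tool_rot: [[0.993, 0.117, 0.0], [0.117, -0.993, 0.0], [0.0, 0.0, -1.0]]
force: [1.1, -0.4, -6.2]
gripper_width: 0.0439
```

```bash
python3 look.py wrist w5; python3 look.py scene s5;python3 look.py top t5; python3 - <<'E'
import cv2
im=cv2.imread("pics/s5.png"); c=im[165:305,180:340]
cv2.imwrite("pics/s5z.png",cv2.resize(c,None,fx=4.2,fy=4.2,interpolation=cv2.INTER_CUBIC))
im=cv2.imread("pics/t5.png"); c=im[120:260,255:395]
cv2.imwrite("pics/t5z.png",cv2.resize(c,None,fx=4.2,fy=4.2,interpolation=cv2.INTER_CUBIC))
E
```

```text
8.2 [ 0.4955 -0.0353  0.0202] [[0.993, 0.117, 0.0], [0.117, -0.993, 0.0], [0.0, 0.0, -1.0]] [ 1.06 -0.42 -6.24] 0.0439
8.25 [ 0.4955 -0.0353  0.0202] [[0.993, 0.117, 0.0], [0.117, -0.993, 0.0], [0.0, 0.0, -1.0]] [ 1.63 -0.41 -5.69] 0.0436
8.3 [ 0.4954 -0.0353  0.0202] [[0.993, 0.117, 0.0], [0.117, -0.993, 0.0], [0.0, 0.0, -1.0]] [ 1.78 -0.18 -5.92] 0.0432
```

View pics/w5.png

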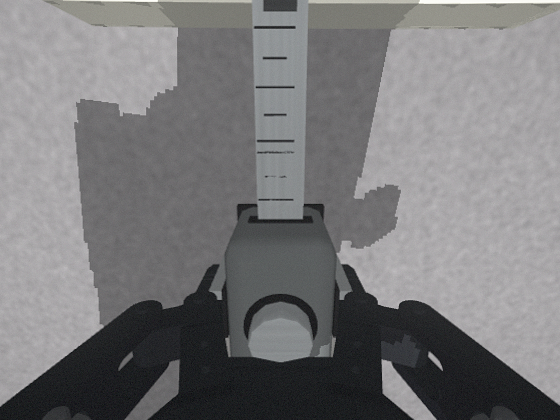

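View pics/s5z.png

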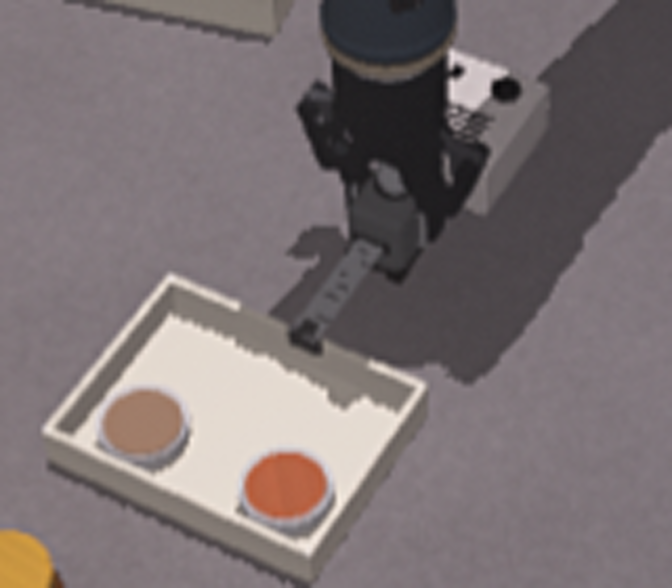

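View pics/t5z.png

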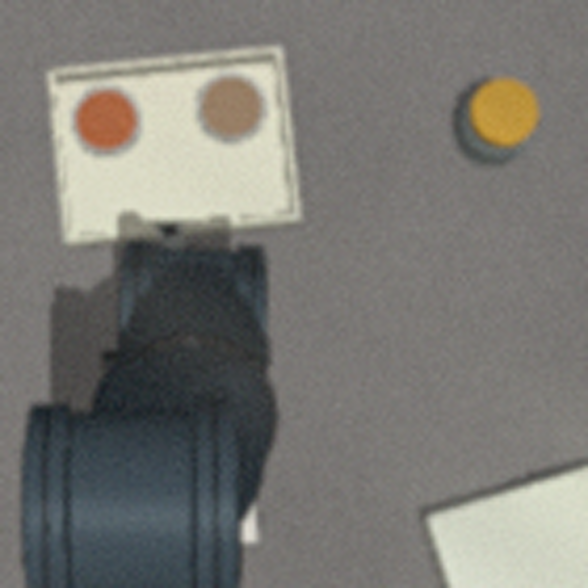

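play_rows(
  plan=[
    [0.3, -0.3, -0.03, -0.05, 0, 0, 0],
    [0.3, -0.3, -0.04, 0, 0, 0, 0],
    [0.3, -0.3, -0.03, 0, 0, 0, 0],
    [0.3, -0.2, -0.03, 0, 0, 0, 0],
    [0.3, 0, 0, 0, 0, 0, 0],
    [0.3, 0, 0, 0, 0, 0, 0],
    [0.3, 0, 0, 0, 0, 0, 0],
  ],
)

```text
time_s: 8.93
tool_pos: [0.4842, -0.0366, 0.0198]
tool_rot: [[0.993, 0.117, 0.0], [0.117, -0.993, 0.0], [0.0, -0.0, -1.0]]
force: [2.1, -0.5, -6.0]
gripper_width: 0.0432
```

play_rows(
  plan=[
    [0.3, -0.1, -0.01, 0, 0, 0, 0],
    [0.3, -0.1, -0.01, 0, 0, 0, 0],
    [0.3, 0, 0, 0, 0, 0, 0],
    [0.3, 0, 0, 0, 0, 0, 0],
  ],
)

```text
time_s: 9.27
tool_pos: [0.4821, -0.0368, 0.0198]
tool_rot: [[0.993, 0.117, -0.0], [0.117, -0.993, 0.0], [-0.0, -0.0, -1.0]]
force: [1.9, -0.3, -5.9]
gripper_width: 0.0435
```

play_rows(
  plan=[
    [0.3, -0.1, -0.01, 0, 0, 0, 0],
    [0.3, -0.1, -0.01, 0, 0, 0, 0],
    [0.3, 0, 0, 0, 0, 0, 0],
    [0.3, 0, 0, 0, 0, 0, 0],
  ],
)

```text
time_s: 9.6
tool_pos: [0.4821, -0.0368, 0.02]
tool_rot: [[0.993, 0.117, 0.004], [0.117, -0.993, 0.0], [0.004, 0.0, -1.0]]
force: [7.5, 1.4, -8.8]
gripper_width: 0.0434
```

play_rows(
  plan=[
    [0.3, -0.1, -0.01, 0, 0, 0, 0],
    [0.3, -0.1, -0.01, 0, 0, 0, 0],
    [0.3, 0, 0, 0, 0, 0, 0],
    [0.3, 0, 0, 0, 0, 0, 0],
  ],
)

```text
time_s: 9.93
tool_pos: [0.4821, -0.0368, 0.0203]
tool_rot: [[0.993, 0.117, 0.007], [0.117, -0.993, 0.0], [0.007, 0.001, -1.0]]
force: [11.3, 1.3, -11.1]
gripper_width: 0.0433
```

play_rows(
  plan=[
    [0.3, 0.2, 0.02, 0, 0, 0, 0],
    [0.3, 0.15, 0.02, 0, 0, 0, 0],
    [0.3, 0, 0, -0.1, 0, 0, 0],
    [0.3, 0, 0, -0.1, 0, 0, 0],
    [0.3, 0, 0, 0, 0, 0, 0],
    [0.3, 0, 0, 0, 0, 0, 0],
    [0.3, 0, 0, 0, 0, 0, 0],
  ],
)

```text
time_s: 10.52
tool_pos: [0.4821, -0.0368, 0.0178]
tool_rot: [[0.993, 0.117, 0.001], [0.117, -0.993, 0.0], [0.001, 0.0, -1.0]]
force: [4.9, 0.0, -5.9]
gripper_width: 0.0433
```

play_rows(
  plan=[
    [0.3, 0, 0, -0.1, 0, 0, 0],
    [0.3, 0, 0, 0, 0, 0, 0],
    [0.3, 0, 0, 0, 0, 0, 0],
    [0.3, 0, 0, 0, 0, 0, 0],
  ],
)

```text
time_s: 10.85
tool_pos: [0.4821, -0.0368, 0.0178]
tool_rot: [[0.993, 0.116, 0.002], [0.116, -0.993, 0.0], [0.002, 0.0, -1.0]]
force: [1.3, 0.9, 11.2]
gripper_width: 0.0436
```

play_rows(
  plan=[
    [0.3, 0, 0, 0.1, 0, 0, 0],
    [0.3, 0, 0, 0, 0, 0, 0],
    [0.6, 0, 0, 0, 0, 0, 0],
    [0.8, 0, 0, 0, 0, 0, 0],
    [1, 0, 0, 0, 0, 0, 0],
    [1, 0, 0, 0, 0, 0, 0],
    [1, 0, 0, 0, 0, 0, 0],
    [1, 0, 0, 0, 0, 0, 0],
    [1, 0, 0, 0, 0, 0, 0],
    [1, 0, 0, 0, 0, 0, 0],
  ],
)

```text
time_s: 11.68
tool_pos: [0.4815, -0.0368, 0.0178]
tool_rot: [[0.993, 0.117, -0.0], [0.117, -0.993, 0.0], [-0.0, -0.0, -1.0]]
force: [-0.3, 0.5, -0.6]
gripper_width: 0.0855
```

play_rows(
  plan=[
    [1, 0, 0, 1, 0, 0, 0],
    [1, 0, 0, 2, 0, 0, 0],
    [1, 0, 0, 2, 0, 0, 0],
    [1, 0, 0, 2, 0, 0, 0],
    [1, 0, 0, 2, 0, 0, 0],
    [1, 0, 0, 1, 0, 0, 0],
    [1, 0, 0, 1, 0, 0, 0],
    [1, 0, 0, 0, 0, 0, 0],
    [1, 0, 0, 0, 0, 0, 0],
    [1, 0, 0, 0, 0, 0, 0],
  ],
)

```text
time_s: 12.52
tool_pos: [0.4813, -0.0368, 0.1272]
tool_rot: [[0.993, 0.117, -0.001], [0.117, -0.993, 0.0], [-0.001, -0.0, -1.0]]
force: [0.0, 0.2, -0.8]
gripper_width: 0.0852
```

```bash
python3 look.py wrist w6; python3 look.py scene s6; python3 - <<'E'
import cv2
im=cv2.imread("pics/s6.png"); c=im[165:305,180:340]
cv2.imwrite("pics/s6z.png",cv2.resize(c,None,fx=4.2,fy=4.2,interpolation=cv2.INTER_CUBIC))
E
```

```text
12.5167 [ 0.4813 -0.0368  0.1272] [[0.993, 0.117, -0.001], [0.117, -0.993, 0.0], [-0.001, -0.0, -1.0]] [ 0.04  0.22 -0.76] 0.0852
12.5667 [ 0.4811 -0.0368  0.1271] [[0.993, 0.117, -0.001], [0.117, -0.993, 0.0], [-0.001, -0.0, -1.0]] [-0.19  0.41 -0.29] 0.0853
```

View pics/w6.png

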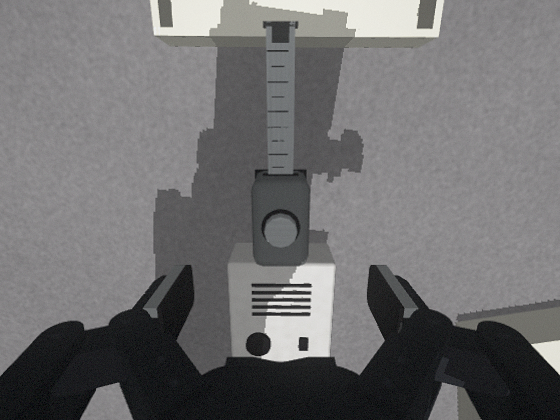

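View pics/s6z.png

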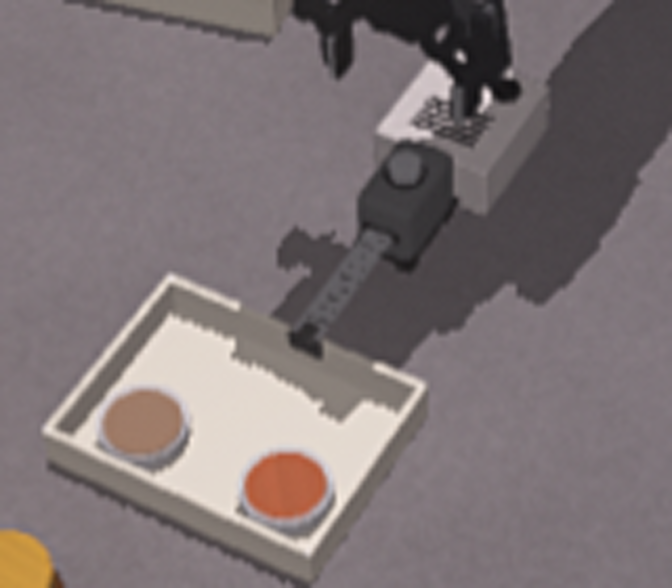

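```bash
python3 - <<'E'
import pickle
from h import *
c,s=pickle.load(open("w6.pkl","rb"))
t=np.radians(6.6);n=np.array([np.cos(t),np.sin(t),0]);v=np.array([-np.sin(t),np.cos(t),0])
f=lambda p:(round(float(p@n),4),round(float(p@v),4))
w=lambda x,y,z: onz(c,(x,y),z)
b=w(281.5,230,.073); print("btn",b,f(b),"tool",f(s["tool_pos"]))
print("box front",f(w(229,265,.05)),f(w(335,265,.05)),"case back top",f(w(281,265,.058)))
print("lip inner",f(w(264,27,.037)),f(w(298,27,.037)),"tray inner rim/outer",f(w(200,36,.032)),f(w(200,38,.032)))
E
```

```text
btn [ 0.48377717 -0.03766842  0.073     ] (0.4762, -0.093) tool (0.4739, -0.0918)
box front (0.4371, -0.0504) (0.4372, -0.1369) case back top (0.4412, -0.0928)
lip inner (0.6105, -0.0809) (0.6105, -0.1041) tray inner rim/outer (0.6061, -0.0356) (0.6049, -0.0355)
```

play_rows(
  plan=[
    [0, 0.13, -0.05, 0, 0, 0, 0],
    [0, 0, 0, 0, 0, 0, 0],
    [0, 0, 0, 0, 0, 0, 0],
    [0, 0, 0, 0, 0, 0, 0],
    [0, 0, 0, 0, 0, 0, 0],
    [0, 0, 0, 0, 0, 0, 0],
    [0, 0, 0, -1.5, 0, 0, 0],
    [0, 0, 0, -1.5, 0, 0, 0],
    [0, 0, 0, -1.2, 0, 0, 0],
    [0, 0, 0, -0.5, 0, 0, 0],
    [0, 0, 0, 0, 0, 0, 0],
    [0, 0, 0, 0, 0, 0, 0],
  ],
)

```text
time_s: 13.62
tool_pos: [0.4829, -0.0374, 0.0809]
tool_rot: [[0.993, 0.117, -0.0], [0.117, -0.993, -0.0], [-0.0, -0.0, -1.0]]
force: [0.5, 0.2, 0.6]
gripper_width: -0.0004
```

```bash
python3 look.py wrist w7; python3 look.py scene s7; python3 - <<'E'
import cv2
im=cv2.imread("pics/s7.png"); c=im[165:305,180:340]
cv2.imwrite("pics/s7z.png",cv2.resize(c,None,fx=4.2,fy=4.2,interpolation=cv2.INTER_CUBIC))
E
```

```text
13.6167 [ 0.4829 -0.0374  0.0809] [[0.993, 0.117, -0.0], [0.117, -0.993, -0.0], [-0.0, -0.0, -1.0]] [0.5  0.16 0.58] -0.0004
13.6667 [ 0.4832 -0.0374  0.0813] [[0.993, 0.117, 0.001], [0.117, -0.993, 0.0], [0.001, 0.0, -1.0]] [ 0.24 -0.38  0.03] 0.0002
```

View pics/w7.png

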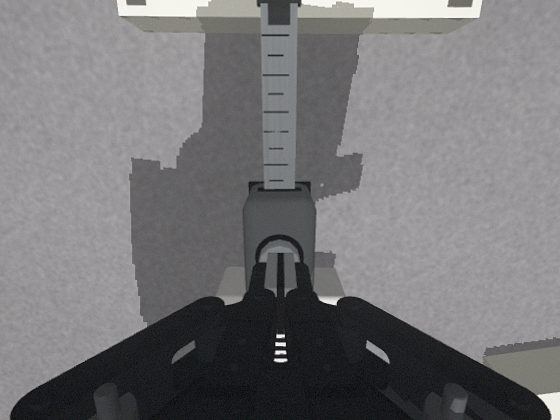

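View pics/s7z.png

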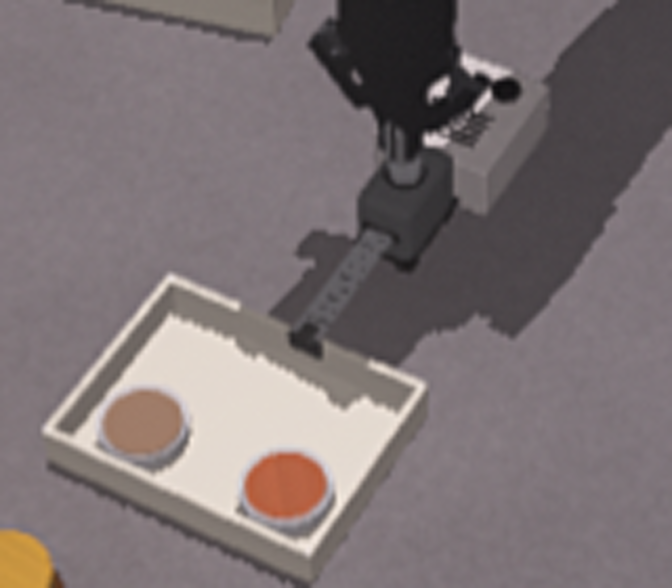

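Tip is centred over the button and 8 mm above it. Pressing down gently.

play_rows(
  plan=[
    [0, 0, 0, -0.3, 0, 0, 0],
    [0, 0, 0, -0.3, 0, 0, 0],
    [0, 0, 0, -0.2, 0, 0, 0],
    [0, 0, 0, -0.2, 0, 0, 0],
    [0, 0, 0, -0.1, 0, 0, 0],
    [0, 0, 0, -0.1, 0, 0, 0],
    [0, 0, 0, 0, 0, 0, 0],
    [0, 0, 0, 0, 0, 0, 0],
  ],
)

```text
time_s: 14.38
tool_pos: [0.4828, -0.0373, 0.0687]
tool_rot: [[0.993, 0.117, -0.0], [0.117, -0.993, 0.0], [-0.0, -0.0, -1.0]]
force: [-0.1, 0.3, -0.8]
gripper_width: -0.0001
```

play_rows(
  plan=[
    [0, 0, 0, -0.1, 0, 0, 0],
    [0, 0, 0, 0, 0, 0, 0],
    [0, 0, 0, 0, 0, 0, 0],
  ],
)

```text
time_s: 14.63
tool_pos: [0.4827, -0.0373, 0.0679]
tool_rot: [[0.993, 0.117, -0.0], [0.117, -0.993, 0.0], [-0.0, -0.0, -1.0]]
force: [-0.5, -0.0, 3.2]
gripper_width: 0.0002
```

play_rows(
  plan=[
    [0, 0, 0, -0.1, 0, 0, 0],
    [0, 0, 0, 0, 0, 0, 0],
    [0, 0, 0, 0, 0, 0, 0],
  ],
)

```text
time_s: 14.88
tool_pos: [0.4827, -0.0374, 0.0674]
tool_rot: [[0.993, 0.116, 0.0], [0.116, -0.993, 0.0], [0.0, -0.0, -1.0]]
force: [-3.0, -0.4, 13.8]
gripper_width: 0.0004
```

play_rows(
  plan=[
    [0, 0, 0, -0.05, 0, 0, 0],
    [0, 0, 0, 0, 0, 0, 0],
    [0, 0, 0, 0, 0, 0, 0],
  ],
)

```text
time_s: 15.13
tool_pos: [0.4828, -0.0374, 0.0673]
tool_rot: [[0.993, 0.116, 0.001], [0.116, -0.993, 0.0], [0.001, -0.0, -1.0]]
force: [-5.2, -0.4, 19.4]
gripper_width: 0.0002
```

Hard stop reached (z 0.0673, 19 N). Retreating and checking.

play_rows(
  plan=[
    [0, 0, 0, 0.3, 0, 0, 0],
    [0, 0, 0, 0.7, 0, 0, 0],
    [0, 0, 0, 1.5, 0, 0, 0],
    [0, 0, 0, 2, 0, 0, 0],
    [0, 0, 0, 2, 0, 0, 0],
    [0, 0, 0, 1, 0, 0, 0],
    [0, 0, 0, 0.5, 0, 0, 0],
    [0, 0, 0, 0, 0, 0, 0],
    [0, 0, 0, 0, 0, 0, 0],
    [0, 0, 0, 0, 0, 0, 0],
  ],
)

```text
time_s: 15.97
tool_pos: [0.4824, -0.0373, 0.1456]
tool_rot: [[0.993, 0.117, -0.001], [0.117, -0.993, 0.0], [-0.001, -0.0, -1.0]]
force: [-0.2, -0.2, 0.2]
gripper_width: 0.0
```

```bash
python3 look.py wrist w8; python3 look.py scene s8; python3 - <<'E'
import cv2
im=cv2.imread("pics/s8.png"); c=im[165:305,180:340]
cv2.imwrite("pics/s8z.png",cv2.resize(c,None,fx=4.2,fy=4.2,interpolation=cv2.INTER_CUBIC))
E
```

```text
15.9667 [ 0.4824 -0.0373  0.1456] [[0.993, 0.117, -0.001], [0.117, -0.993, 0.0], [-0.001, -0.0, -1.0]] [-0.22 -0.21  0.24] 0.0
16.0167 [ 0.4824 -0.0373  0.1455] [[0.993, 0.117, -0.002], [0.117, -0.993, -0.0], [-0.002, -0.0, -1.0]] [ 0.23  0.62 -0.57] 0.0001
```

View pics/w8.png

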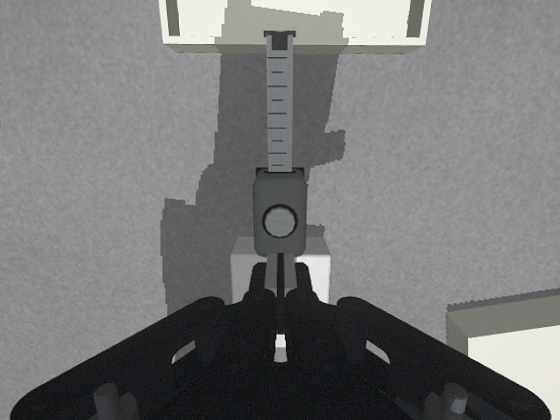

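View pics/s8z.png

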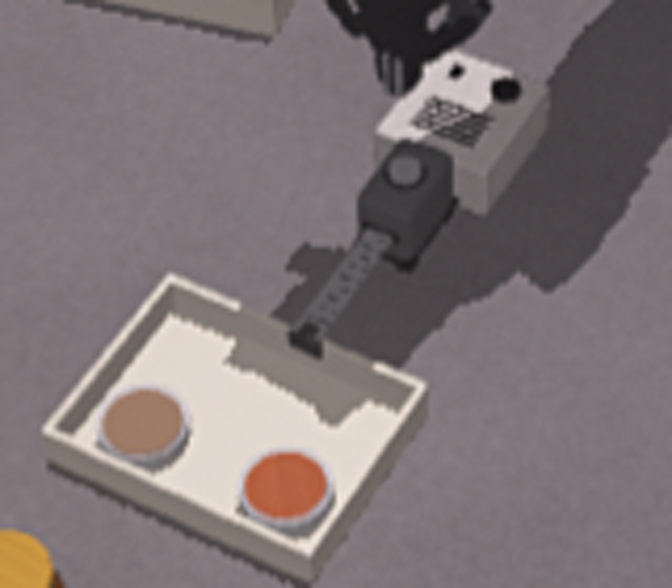

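The lip is still hooked behind the wall at (280,34), the case is against the box, and the button at (280,221) sits lower than before. Nothing is touching the arm.

```bash
python3 -c "
from workcell import robot
print(robot.close_job())"
```

```text
the job is handed in; nothing more can be done
None
```

I handed the job in at about 16 s of the 48 s allowed; no verdict is reported, so these are my own checks.

**What I did:** I gripped the case and hooked the lip about 10 mm inside the smaller tray's front wall. I then drew the case straight back until it touched the power box, lowered it to the bench and let go. Last, I pressed the lock button with the closed fingers and raised the arm clear.

**What the last checks showed:**
- **Case:** the push back showed contact with the box, at about 11 N. The last pictures show the case still there, upright and in line with the box, about 1 mm off the middle of its face.
- **Lip:** it is still behind the wall. At my last measurement, before the lock press, its inner face was about 5 mm from my estimate of the wall's outer face, which puts it on the inner face. The pictures after the press show no change.
- **Lock button:** it reached a hard stop at 0.067 m with 19 N on it, where 0.067 m is the expected height when fully down. In the pictures after the press it sits lower.
- **Tape length:** about 84 mm, worked out from the geometry rather than measured directly.
- **Other things:** I saw none of them moved, but I didn't measure their positions again. The arm reads no contact force.

**What disagreed:** the cameras differed by 2–4 mm on the tray and box positions, and by up to 7 mm on the case. I therefore took the box position from contact.

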